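# Seat a juice tub's cover evenly with its four locking knobs

## Task

Fasten the cover of the round steel juice tub evenly, by pushing down its four locking knobs crisscross in two passes. First push each only half-way, until the yellow ring on its rod meets the cover: the red knob, then the black one straight across from it, then the two at the sides in either order. Then go round again in the same order, pushing each fully home.

Things in the scene. Friction and masses are not known exactly. Their poses are not given: they have to be found in the camera images.
- red_top (a point): Centre of the flat top of the only red locking knob: a round cap 36 mm across, 22 mm high, on a 12 mm steel rod that slides straight down 40 mm into the level cover (top at z = 0.112 m) of a round steel tub 226 mm across. All four knobs are alike: cap top at z = 0.170 to 0.174 m at the start, 0.154 m half-way (yellow ring at the cover), 0.134 m fully home (cap on the cover).
- across_top (a point): Centre of the flat top of the black knob straight across the cover (170 mm) from the red one. A knob resists the push with about 8 N, stays at the depth where it is left and does not spring back; fully home it meets a hard stop.
- side_a_top (a point): Centre of the flat top of one of the two black side knobs. The four knobs stand evenly on a circle of radius 85 mm, each 120 mm from its neighbours; the tub cannot move and may be turned any way.
- side_b_top (a point): Centre of the flat top of the other black side knob, straight across from the first side knob. Besides the knobs nothing on the cover stands higher than 10 mm; things near the tub are at most 170 mm high.
There are look-alikes about, which are no part of the job. What is meant by the part that bears red_top is not green or pink, and is the larger of those in its own colour.

How it is judged (in metres and radians):
On the way, in this order (a step that is already met when the one before it is completed fails the run):
1. the red knob is half-way down (within 10 mm), the other three still up (height (world z) of red_top between 0.144 and 0.164 m and height (world z) of each of across_top, side_a_top, side_b_top above 0.164 m), for 0.2 s.
2. the knob across from it is half-way down too, the side knobs still up (height (world z) of red_top between 0.144 and 0.164 m and height (world z) of across_top between 0.144 and 0.164 m and height (world z) of each of side_a_top, side_b_top above 0.164 m), for 0.2 s.
3. all four knobs are half-way down (height (world z) of red_top between 0.144 and 0.164 m and height (world z) of across_top between 0.144 and 0.164 m and height (world z) of side_a_top between 0.144 and 0.164 m and height (world z) of side_b_top between 0.144 and 0.164 m), for 0.2 s.
4. the red knob is home, the other three still half-way (height (world z) of red_top below 0.14 m and height (world z) of across_top between 0.144 and 0.164 m and height (world z) of side_a_top between 0.144 and 0.164 m and height (world z) of side_b_top between 0.144 and 0.164 m), for 0.2 s.
5. the knob across is home too, the side knobs still half-way (height (world z) of each of red_top, across_top below 0.14 m and height (world z) of side_a_top between 0.144 and 0.164 m and height (world z) of side_b_top between 0.144 and 0.164 m), for 0.2 s.
At the end, for the whole second after the job is handed in: All four knobs are pushed home: each cap's top less than 6 mm above its lowest place (z below 0.140 m) (height (world z) of each of red_top, across_top, side_a_top, side_b_top below 0.14 m); the robot touches nothing.
It also fails if it takes over 58 s, if anything falls off the work surface, if the arm or the gripper's body presses on something with over 40 N, if the wrist force passes 120 N, or if a joint passes its speed limit or range.

## Robot

A 6-joint arm with a two-finger parallel gripper is mounted at the origin on the work surface. World frame = base frame: x ahead of the robot, y to its left, z up, the work surface at z = 0. Lengths are in m, angles in degrees, forces in N, time in s.
With the tool pointing down it reaches from about 0.375 to 0.9 m from the base axis. Payload 3.1 kg.
Tool frame: the origin (TCP) lies at the very end of the fingers, on their centre line; the grasp point (between the pads) lies 19 mm behind it; z points along the fingers, y is the line along which they close (so a half turn about z gives the same grasp; the last joint's range is limited). The gripper opens to 87 mm and grips with 3 to 60 N. Pads are 19 mm wide; open, the fingers measure 117 mm over their backs; the gripper's body (75 mm by 190 mm) begins 51 mm behind the grasp point.
Start: joints at [-78.065, 30.224, 82.088, -0, 67.689, -10.227], TCP at [0.236, -0.579, 0.2] pointing down, gripper open.
Joint ranges: [-176.69, 176.69], [-43.24, 126.21], [12.49, 139.97], [-82, 262], [0, 151.66], [-163.58, 163.58]. Speed limits (degrees/s): [159.86, 159.86, 180, 180, 180, 180].

## Interface

Orientations are given as a 3x3 rotation matrix whose columns are the frame's x, y, z axes.
In Python, from rig import * gives the robot as it stands.
- The arm moves only by the tool jog_arm, never from a script. Its arguments are lists of equal length, an entry for each row: "delta_pos": the shift along the world's x, y, z in cm, a list of three; "turn": the turn about the world's z in degrees; "grip": the closure, from 0 (fully open) to 1 (shut). In form: {"delta_pos": [[x, y, z], ...], "turn": [turn, ...], "grip": [grip, ...]}. A call has 1 to 12 rows; each row is the pose to reach, as a shift and turn from the pose commanded when the call began; what a row does not reach only later rows make up. A row lasts 1/8 s, in which the tool goes at most 62.5 mm and 10.7 degrees, less where a joint would pass 70% of its speed; a pose out of reach is approached as far as the arm can. A call with a gripper value outside its range is refused whole. The fingers move at their own pace and stop on an object; the grip force is fixed at half the most. Time passes only in rows, so rows that repeat a pose let the fingers close. It gives the time, the measured TCP pose, the force, the opening and the grip force at its end, in the units of the state.
- read_state(): the state, without advancing time (a new reading comes with each control period).
- capture(name): name is "scene" or "top"; returns a dict with "color" (420x560x3 uint8, blue, green, red), "fovy" (degrees; the focal length in pixels is half the picture's height over the tangent of half this angle, whatever the lens; pixels are square), "cx", "cy" (the principal point, pixels), "k1" (the pictures are not rectified: a ray, as slopes to the right and down, at radius r is drawn at 1 + k1 r^2 times it, then the intrinsics apply), "camera_from_world" (4x4, takes a point from world to camera coordinates). Camera axes: x right, y up, looking along -z (the intrinsics and any distortion apply to the point x, -y, -z); pixel columns grow to the right and rows downward; lengths in m; the calibration is good to about 2 mm. A picture is of the moment at which its call begins. There is no depth.
- hand_in(): hands the job in; it is judged then, once.
The state is a dict: "time_s": time; "joint_positions": joint angles; "qvel": joint speeds; "tau": joint torques, N m; "position": TCP position; "tcp_rot": TCP orientation; "force": force on the tool from outside, world axes, zero at the start; "moment": the same for the moment, N m; "opening": opening from 0.0 (shut) to 1.0 (fully open); "grasp_force": force on a finger pad.
Only numpy, scipy, OpenCV 4.12 (cv2) and the standard library are available. Lean on these libraries where they do the work, as an engineer would, in place of code of your own. Each camera call takes 0.05 s, during which the arm holds its last target. There are 200 camera calls.

## Working session

There is one attempt and no reset: what is moved stays moved. The work goes in short steps, Python scripts to look and compute and a tool call to move; the robot and the scene stay as the last step left them, time stands still between calls to the robot, and variables do not carry over. Pictures are saved under pics/ and viewed, at most 11 in all, crops included, and the job is handed in when it is done.

Besides the shell and the picture viewer there is one more tool, called after "Emit:" in YAML: its name, and indented under it one key for each argument. jog_arm: Moves the arm, as the interface text tells. Its arguments: {"type":"object","properties":{"delta_pos":{"type":"array"},"turn":{"type":"array"},"grip":{"type":"array"}},"required":["delta_pos","turn","grip"]}

```bash
mkdir -p pics
cat > h.py <<'E'
from rig import *
import numpy as np, cv2
def K(c):
    f=c["color"].shape[0]/2/np.tan(np.radians(c["fovy"])/2); return f
def ray(c,u,v):
    f=K(c); k=np.array([[f,0,c["cx"]],[0,f,c["cy"]],[0,0,1.]])
    p=cv2.undistortPoints(np.array([[[u,v]]],float),k,np.array([c["k1"],0,0,0.]))[0,0]
    # k1 model
    T=c["camera_from_world"]; R=T[:3,:3]
    d=R.T@np.array([p[0],-p[1],-1]); o=-R.T@T[:3,3]; return o,d
def onz(c,u,v,z):
    o,d=ray(c,u,v); return o+d*(z-o[2])/d[2]
E
python3 - <<'E'
from h import *
for n in("scene","top"):
    c=capture(n); cv2.imwrite(f"pics/{n}0.png",c["color"]); np.save(n+"0.npy",c,allow_pickle=True)
    T=c["camera_from_world"];print(n,c["fovy"],c["k1"],-T[:3,:3].T@T[:3,3])
print(read_state())
E
```

```text
scene 52.935643269793935 -0.06524121887888953 [ 1.06103207 -0.37333148  0.86715103]
top 44.905141327515665 -0.1553122926675645 [ 0.42091419 -0.02488568  1.49190641]
{'time_s': 0.1, 'joint_positions': array([-7.80650804e+01,  3.02760423e+01,  8.21479528e+01, -1.62652294e-03,
        6.76887684e+01, -1.02290510e+01]), 'qvel': array([ 0.08126859, -0.02632596, -0.14993123,  0.00332669,  0.01723306,
       -0.01758926]), 'tau': array([-3.43265920e-04, -4.40985417e+01, -1.77151501e+01,  6.33437256e-02,
        5.34102239e-02, -4.86260478e-05]), 'position': array([ 0.23564271, -0.57812941,  0.19954982]), 'tcp_rot': array([[ 9.26103994e-01,  3.77268080e-01, -4.32697825e-04],
       [ 3.77268190e-01, -9.26102060e-01,  1.92011780e-03],
       [ 3.23676809e-04, -1.94147189e-03, -9.99998063e-01]]), 'force': array([ 1.00856979, -0.33203806, -0.29488558]), 'moment': array([ 0.00012198,  0.0102854 , -0.01197741]), 'grasp_force': 0.0, 'opening': 1.0041520224008966}
```

View pics/scene0.png

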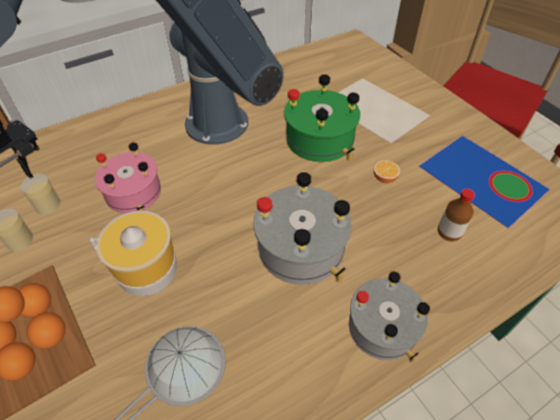

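View pics/top0.png

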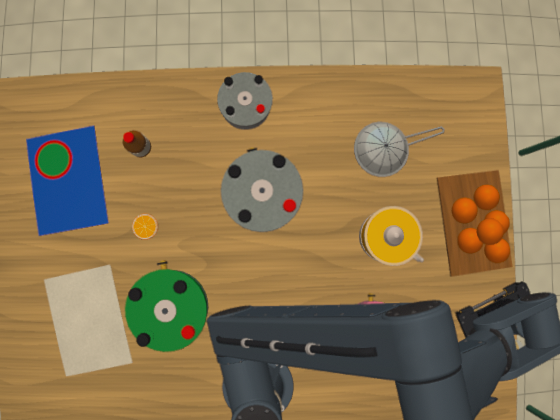

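The pictures show four tubs with red knobs. Top-view pixels are: large steel (262,190), red knob (290,206); small steel (245,98), red (261,109); green (167,310), red (188,332); pink, hidden near (370,300) and at scene (128,180). The bottle cap at (129,138) is also red. I choose the large steel tub: red (290,206), across (235,172), sides (279,161) and (245,216).

Run:
```python
from h import *
c=np.load("top0.npy",allow_pickle=True).item(); im=c["color"]
cv2.imwrite("pics/crop.png",cv2.resize(im[140:240,212:312],None,fx=5,fy=5,interpolation=cv2.INTER_CUBIC))
s=np.load("scene0.npy",allow_pickle=True).item()
def blobs(im,red,box):
    x0,y0,x1,y1=box; a=im[y0:y1,x0:x1].astype(int)
    m=(a[...,2]-a[...,1]>80)&(a[...,1]<60) if red else a.max(2)<60
    n,l,st,ce=cv2.connectedComponentsWithStats(m.astype(np.uint8))
    return [(ce[i][0]+x0,ce[i][1]+y0,st[i]) for i in range(1,n) if st[i][4]>30]
P=[]
for r in(1,0):
  for u,v,t in blobs(im,r,(218,152,306,232)):
    p=onz(c,u,v,.168); P.append(p); print(r,u,v,t[2:],p.round(4))
P=np.array(P)
for r in(1,0):
  for u,v,t in blobs(s["color"],r,(240,165,365,260)): print("s",r,u,v,t[2:],onz(s,u,v,.168).round(4))
from itertools import combinations
for i,j in combinations(range(len(P)),2): print(i,j,np.linalg.norm(P[i]-P[j]).round(4))
```

```text
1 289.0887096774194 205.1693548387097 [ 13  13 124] [ 0.5147 -0.1001  0.168 ]
0 278.5 161.0 [ 12  13 128] [ 0.6319 -0.0757  0.168 ]
0 234.203125 171.1328125 [ 13  13 128] [0.6079 0.0413 0.168 ]
0 244.43548387096774 215.73387096774195 [ 12  12 124] [0.4901 0.0171 0.168 ]
s 1 264.2248520710059 204.4792899408284 [ 15  15 169] [ 0.5196 -0.1007  0.168 ]
s 0 303.2733333333333 179.22 [ 13  14 150] [0.4977 0.0143 0.168 ]
s 0 341.2556818181818 207.51704545454544 [ 15  15 176] [0.6122 0.0396 0.168 ]
s 0 301.68446601941747 236.97087378640776 [ 16  16 206] [ 0.6359 -0.077   0.168 ]
0 1 0.1197
0 2 0.1694
0 3 0.1198
1 2 0.1194
1 3 0.1695
2 3 0.1203
```

View pics/crop.png

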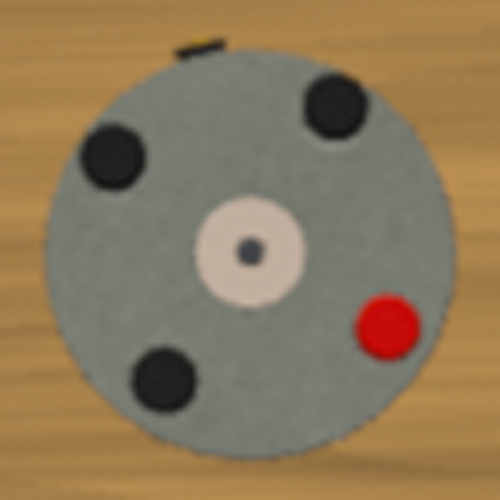

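The crop shows the large steel tub with its red cap and three black caps, and the spacings of 120/170 mm match. I'll move above the red knob with the fingers shut.

Emit:
jog_arm:
  delta_pos:
    - [0,0,2.5]
    - [3.1,5.3,2.5]
    - [6.2,10.6,2.5]
    - [9.3,15.9,2.5]
    - [12.4,21.2,2.5]
    - [15.5,26.5,2.5]
    - [18.6,31.8,2.5]
    - [21.7,37.1,2.5]
    - [24.8,42.4,2.5]
    - [27.8,47.9,2.5]
    - [27.8,47.9,2.5]
    - [27.8,47.9,2.5]
  turn: [0,0,0,0,0,0,0,0,0,0,0,0]
  grip: [1,1,1,1,1,1,1,1,1,1,1,1]

```text
time_s: 1.6
position: [0.5133, -0.0997, 0.2251]
tcp_rot: [[0.926, 0.378, -0.001], [0.378, -0.926, -0.0], [-0.001, -0.0, -1.0]]
force: [-0.6, -0.4, -1.4]
opening: 0.005
grasp_force: 0.0
```

Emit:
jog_arm:
  delta_pos:
    - [0.1,0,-2]
    - [0.1,0,-4]
    - [0.1,0,-4.8]
    - [0.1,0,-5.3]
    - [0.1,0,-5.8]
    - [0.1,0,-6.3]
    - [0.1,0,-6.7]
    - [0.1,0,-7.0]
    - [0.1,0,-7.1]
    - [0.1,0,-7.1]
    - [0.1,0,-7.1]
    - [0.1,0,-7.1]
  turn: [0,0,0,0,0,0,0,0,0,0,0,0]
  grip: [1,1,1,1,1,1,1,1,1,1,1,1]

```text
time_s: 3.1
position: [0.5149, -0.0998, 0.1546]
tcp_rot: [[0.926, 0.377, 0.0], [0.377, -0.926, -0.0], [0.0, 0.0, -1.0]]
force: [-0.8, -0.1, 0.5]
opening: 0.002
grasp_force: 0.0
```

Emit:
jog_arm:
  delta_pos:
    - [0,0,3]
    - [0,0,5.6]
    - [3.1,4.7,5.6]
    - [6.2,9.4,5.6]
    - [9.3,14.1,5.6]
    - [9.3,14.1,5.6]
    - [9.3,14.1,5.6]
  turn: [0,0,0,0,0,0,0]
  grip: [1,1,1,1,1,1,1]

```text
time_s: 3.98
position: [0.6071, 0.0412, 0.2101]
tcp_rot: [[0.926, 0.378, -0.001], [0.378, -0.926, -0.0], [-0.001, -0.0, -1.0]]
force: [-0.5, -1.2, 0.0]
opening: 0.002
grasp_force: 0.0
```

Run:
```python
from h import *
c=capture("scene"); cv2.imwrite("pics/s1.png",cv2.resize(c["color"][150:300,220:370],None,fx=4,fy=4,interpolation=cv2.INTER_CUBIC))
```

```text
(no output)
```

View pics/s1.png

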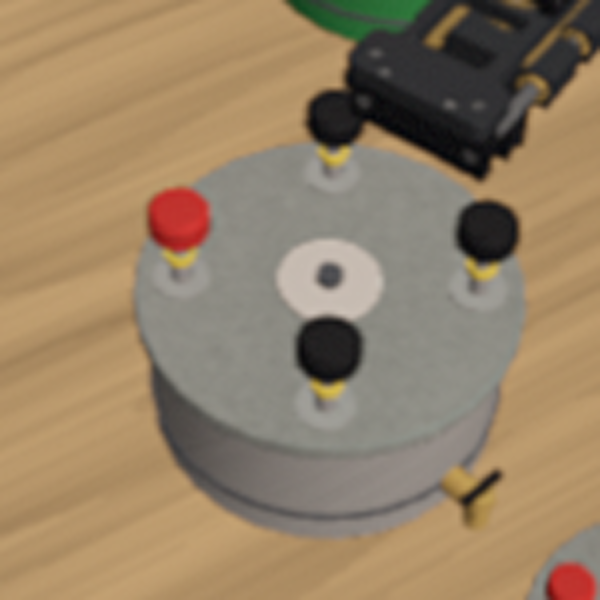

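The crop shows the red knob still up (crop 178,215), and the gripper at the crop's upper right rather than over the black knob. I'll check where the TCP should project.

```bash
cat >> h.py <<'E'
def proj(c,p):
    T=c["camera_from_world"]; q=T[:3,:3]@np.array(p)+T[:3,3]; a=np.array([q[0],-q[1]])/-q[2]
    a=a*(1+c["k1"]*(a@a)); return a*K(c)+[c["cx"],c["cy"]]
E
python3 - <<'E'
from h import *
s=read_state(); print(s["time_s"],s["position"],s["joint_positions"],s["tcp_rot"])
o=[]
for n in("scene","top"):
    c=capture(n); uv=proj(c,s["position"]); print(n,uv, proj(c,[.608,.041,.172]),c["camera_from_world"].round(3).tolist())
    im=c["color"].copy(); cv2.drawMarker(im,tuple(int(x) for x in uv),(255,0,255),0,12); o.append(im)
cv2.imwrite("pics/b1.png",cv2.resize(np.hstack(o),(800,300)))
E
```

```text
4.025 [0.60693966 0.04057399 0.21018003] [-6.67349990e+00  2.83494199e+01  8.39037178e+01 -3.16649374e-02
  6.78193911e+01  6.11983768e+01] [[ 9.26264226e-01  3.76872460e-01 -1.31670949e-03]
 [ 3.76872321e-01 -9.26265147e-01 -3.61190492e-04]
 [-1.35574486e-03 -1.61673532e-04 -9.99999068e-01]]
scene [342.31379035 192.71547092] [340.87042582 204.81082573] [[0.494, 0.869, -0.017, -0.186], [-0.653, 0.384, 0.653, 0.271], [0.573, -0.312, 0.758, -1.382], [0.0, 0.0, 0.0, 1.0]]
top [233.62090745 169.17960649] [234.23766135 170.8620334 ] [[-0.027, -0.999, 0.027, -0.054], [0.998, -0.025, 0.065, -0.517], [-0.064, 0.029, 0.998, -1.461], [0.0, 0.0, 0.0, 1.0]]
```

View pics/b1.png

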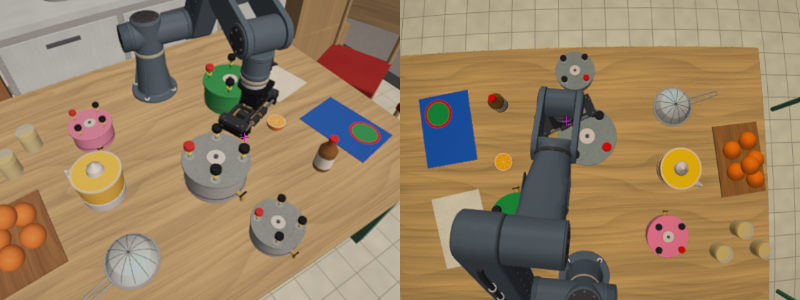

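Run:
```python
from h import *
s=read_state();c=capture("scene"); im=cv2.resize(c["color"][80:230,270:420],None,fx=4,fy=4,interpolation=cv2.INTER_CUBIC)
for z,col in((0,(255,0,255)),(.07,(0,255,255)),(.15,(0,255,0))):
    for y in(-.09,0,.09):
        p=s["position"]-s["tcp_rot"][:,2]*z+s["tcp_rot"][:,1]*y*(z>0)
        u=(proj(c,p)-[270,80])*4; cv2.drawMarker(im,tuple(int(x) for x in u),col,0,14,2)
cv2.imwrite("pics/z1.png",im)
```

```text
(no output)
```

View pics/z1.png

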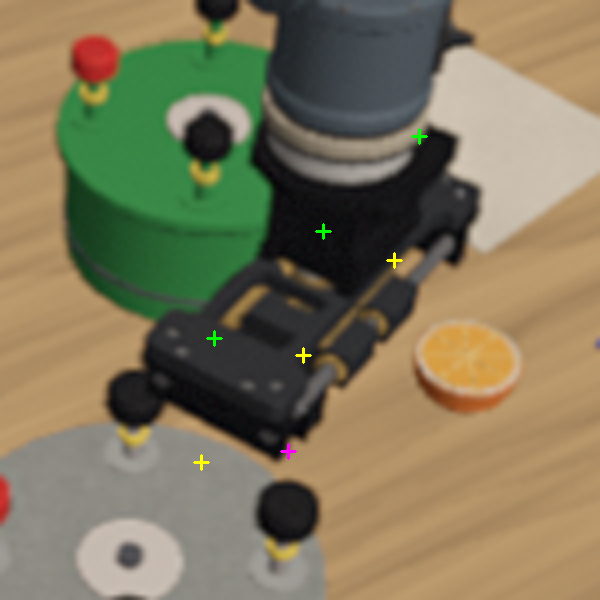

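Run:
```python
from h import *
s=np.load("scene0.npy",allow_pickle=True).item(); n=capture("scene")
t=np.load("top0.npy",allow_pickle=True).item(); tn=capture("top")
for c in (s,n):
  a=c["color"][185:260,240:280].astype(int);m=(a[...,2]-a[...,1]>80)&(a[...,1]<60); v,u=np.nonzero(m); print(u.mean()+240,v.mean()+185,len(u))
  a=c["color"][220:260,285:320].astype(int); v,u=np.nonzero(a.max(2)<60); print(' S1',u.mean()+285,v.mean()+220,len(u))
  print([proj(c,[.514,-.1,z]) for z in (.172,.154)])
  b=c["color"][190:225,250:280]; print('yellow', [ (x.mean()) for x in np.nonzero((b[...,2]>150)&(b[...,1]>130)&(b[...,0]<90))])
for c in(t,tn):
  a=c["color"][190:220,275:305].astype(int);m=(a[...,2]-a[...,1]>80)&(a[...,1]<60); v,u=np.nonzero(m); print(u.mean()+275,v.mean()+190,len(u))
```

```text
264.2248520710059 204.4792899408284 169
 S1 301.68446601941747 236.97087378640776 206
[array([263.23461993, 201.50986448]), array([263.50986589, 206.8421363 ])]
yellow [np.float64(24.41176470588235), np.float64(14.294117647058824)]
264.20118343195264 204.4378698224852 169
 S1 301.7192118226601 236.91625615763547 203
[array([263.23461993, 201.50986448]), array([263.50986589, 206.8421363 ])]
yellow [np.float64(24.466666666666665), np.float64(14.066666666666666)]
289.08870967741933 205.16935483870967 124
289.064 205.224 125
```

The red knob has not moved at all. I'll go back over it, turned so that the fingers can be seen, and look.

Emit:
jog_arm:
  delta_pos:
    - [-3.1,-4.7,0]
    - [-6.2,-9.4,0]
    - [-9.3,-14.1,0]
    - [-9.3,-14.1,0]
    - [-9.3,-14.1,0]
    - [-9.3,-14.1,0]
    - [-9.3,-14.1,0]
    - [-9.3,-14.1,0]
  turn: [-10,-20,-30,-40,-50,-60,-64,-64]
  grip: [1,1,1,1,1,1,1,1]

```text
time_s: 5.28
position: [0.5146, -0.1003, 0.2106]
tcp_rot: [[0.745, -0.667, 0.0], [-0.667, -0.745, -0.0], [0.0, -0.0, -1.0]]
force: [0.3, 0.6, 0.8]
opening: 0.003
grasp_force: 0.0
```

Run:
```python
from h import *
s=read_state();c=capture("scene"); im=cv2.resize(c["color"][80:230,190:340],None,fx=4,fy=4,interpolation=cv2.INTER_CUBIC)
u=(proj(c,s["position"])-[190,80])*4; cv2.drawMarker(im,tuple(int(x) for x in u),(255,0,255),0,14,2); print(u,s["position"])
cv2.imwrite("pics/z2.png",im)
```

```text
[290.5273155  438.93269059] [ 0.51456296 -0.10027086  0.21063484]
```

View pics/z2.png

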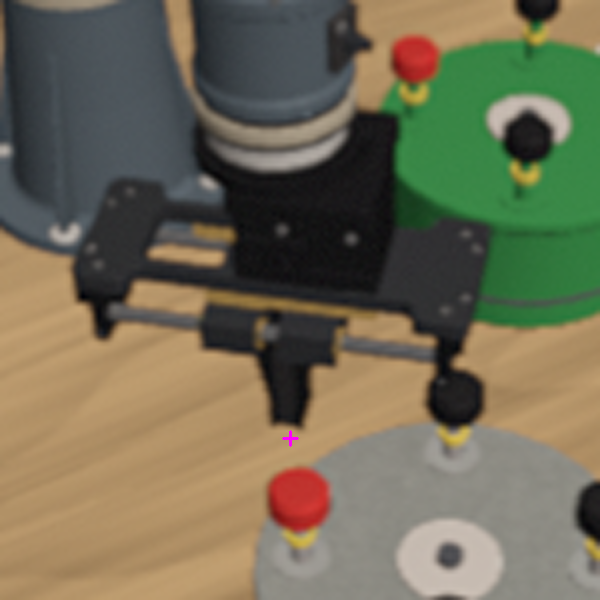

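The picture shows the shut fingertip at crop (290,423), about 15 crop px above the reported TCP marker (290,438). The true tip is therefore well over a centimetre higher than reported, or set back. It lines up with the red knob, so I'll descend until I feel contact.

Emit:
jog_arm:
  delta_pos:
    - [0,0,-3]
    - [0,0,-5]
    - [0,0,-5.6]
    - [0,0,-5.8]
    - [0,0,-6.0]
    - [0,0,-6.0]
  turn: [0,0,0,0,0,0]
  grip: [1,1,1,1,1,1]

```text
time_s: 6.08
position: [0.5154, -0.1001, 0.1514]
tcp_rot: [[0.745, -0.667, 0.002], [-0.667, -0.745, -0.001], [0.002, -0.001, -1.0]]
force: [-1.0, -0.7, 3.1]
opening: 0.005
grasp_force: 1.5
```

Run:
```python
from h import *
s=read_state();c=capture("scene"); im=cv2.resize(c["color"][130:230,210:310],None,fx=6,fy=6,interpolation=cv2.INTER_CUBIC)
a=c["color"][185:260,240:280].astype(int);m=(a[...,2]-a[...,1]>80)&(a[...,1]<60); v,u=np.nonzero(m); print(u.mean()+240,v.mean()+185,v.max()+185,len(u),s["position"],s["force"])
cv2.imwrite("pics/z3.png",im)
```

```text
264.96296296296293 206.4537037037037 212 108 [ 0.51542876 -0.10010846  0.15136108] [-1.01140446 -0.70074383  3.11513006]
```

View pics/z3.png

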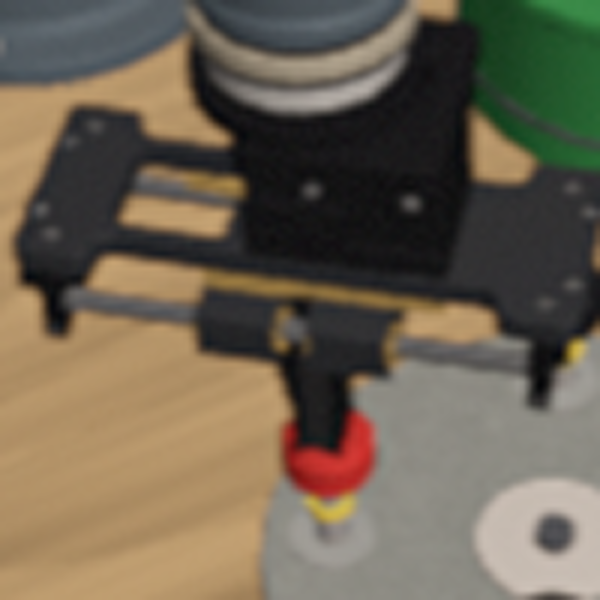

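Contact is at reading 0.151, so the true tip is about 20 mm above the reported TCP. The crop shows the finger on the red cap (330,450). I'll push it 17 mm further.

Emit:
jog_arm:
  delta_pos:
    - [0,0,-0.5]
    - [0,0,-1.0]
    - [0,0,-1.4]
    - [0,0,-1.7]
    - [0,0,-1.7]
    - [0,0,-1.7]
  turn: [0,0,0,0,0,0]
  grip: [1,1,1,1,1,1]

```text
time_s: 6.88
position: [0.5154, -0.1001, 0.1342]
tcp_rot: [[0.745, -0.667, 0.002], [-0.667, -0.745, -0.001], [0.002, -0.001, -1.0]]
force: [-1.0, -0.4, 5.6]
opening: 0.002
grasp_force: 2.9
```

Emit:
jog_arm:
  delta_pos:
    - [0,0,2]
    - [0,0,5.5]
    - [0,0,6.5]
    - [0,0,6.5]
  turn: [0,0,0,0]
  grip: [1,1,1,1]

```text
time_s: 7.38
position: [0.5149, -0.0998, 0.1986]
tcp_rot: [[0.745, -0.667, 0.001], [-0.667, -0.745, -0.0], [0.001, -0.0, -1.0]]
force: [0.6, 1.2, -0.4]
opening: 0.004
grasp_force: 0.0
```

```bash
cat >> h.py <<'E'
def redz():
    s=np.load("scene0.npy",allow_pickle=True).item(); n=capture("scene")
    for c in (s,n):
        a=c["color"][185:260,240:280].astype(int);m=(a[...,2]-a[...,1]>80)&(a[...,1]<60); v,u=np.nonzero(m); print(u.mean()+240,v.mean()+185,len(u))
    return n
E
python3 - <<'E'
from h import *
n=redz(); print([proj(n,[.514,-.1,z])[1] for z in (.172,.154,.134)])
cv2.imwrite("pics/z4.png",cv2.resize(n["color"][150:270,230:380],None,fx=5,fy=5,interpolation=cv2.INTER_CUBIC))
E
```

```text
264.2248520710059 204.4792899408284 169
264.4909090909091 209.4969696969697 165
[np.float64(201.5098644809811), np.float64(206.8421363032867), np.float64(212.58807499975495)]
```

View pics/z4.png

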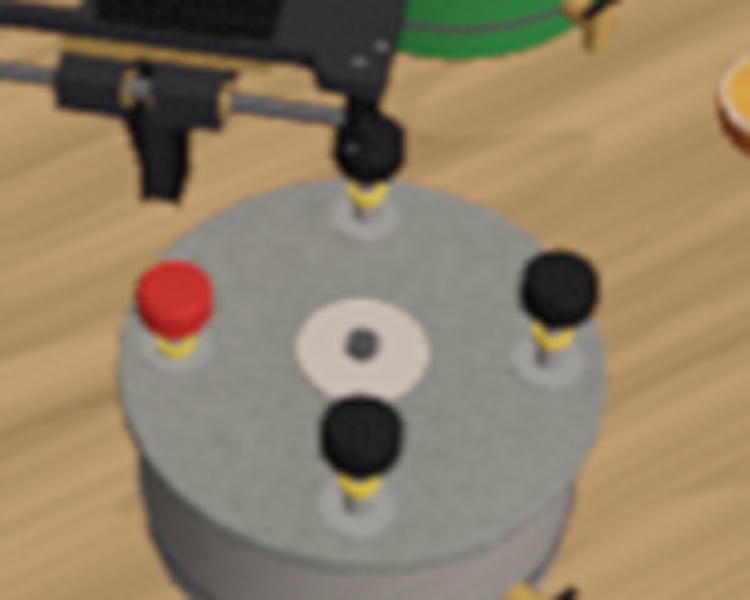

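The crop shows the red cap (175,300) with its yellow ring at the cover and the other three still up. Next is the knob straight across.

Emit:
jog_arm:
  delta_pos:
    - [3.1,4.7,0]
    - [6.2,9.4,0]
    - [9.3,14.1,0]
    - [9.3,14.1,0]
    - [9.3,14.1,-2.5]
    - [9.3,14.1,-4.4]
    - [9.3,14.1,-5]
    - [9.3,14.1,-5.5]
    - [9.3,14.1,-6]
    - [9.3,14.1,-6.3]
    - [9.3,14.1,-6.5]
    - [9.3,14.1,-6.5]
  turn: [0,0,0,0,0,0,0,0,0,0,0,0]
  grip: [1,1,1,1,1,1,1,1,1,1,1,1]

```text
time_s: 8.93
position: [0.606, 0.0407, 0.1336]
tcp_rot: [[0.745, -0.668, -0.003], [-0.668, -0.745, 0.0], [-0.003, 0.002, -1.0]]
force: [-2.7, 1.1, 5.4]
opening: 0.004
grasp_force: 2.5
```

Emit:
jog_arm:
  delta_pos:
    - [0,0,0]
    - [0,0,3]
    - [0,0,6.5]
    - [0,0,6.5]
    - [0,0,6.5]
  turn: [0,0,0,0,0]
  grip: [1,1,1,1,1]

```text
time_s: 9.55
position: [0.6065, 0.0408, 0.1975]
tcp_rot: [[0.745, -0.667, -0.002], [-0.667, -0.745, 0.0], [-0.002, 0.002, -1.0]]
force: [0.7, -0.1, -0.2]
opening: 0.002
grasp_force: 0.0
```

Emit:
jog_arm:
  delta_pos:
    - [0.8,-3.9,0]
    - [1.6,-7.8,0]
    - [2.5,-11.7,0]
    - [2.5,-11.7,0]
    - [2.5,-11.7,-2.5]
    - [2.5,-11.7,-4.4]
    - [2.5,-11.7,-5]
    - [2.5,-11.7,-5.5]
    - [2.5,-11.7,-6]
    - [2.5,-11.7,-6.3]
    - [2.5,-11.7,-6.5]
    - [2.5,-11.7,-6.5]
  turn: [0,0,0,0,0,0,0,0,0,0,0,0]
  grip: [1,1,1,1,1,1,1,1,1,1,1,1]

```text
time_s: 11.05
position: [0.631, -0.0748, 0.1337]
tcp_rot: [[0.746, -0.666, -0.004], [-0.666, -0.746, 0.001], [-0.003, 0.002, -1.0]]
force: [-2.2, -0.0, 5.5]
opening: 0.008
grasp_force: 2.6
```

Emit:
jog_arm:
  delta_pos:
    - [0,0,0]
    - [0,0,3]
    - [0,0,6.5]
    - [-4.7,3.1,6.5]
    - [-9.4,6.2,6.5]
    - [-14.2,9.3,6.5]
    - [-14.2,9.3,6.5]
    - [-14.2,9.3,6.5]
  turn: [0,0,0,0,0,0,0,0]
  grip: [1,1,1,1,1,1,1,1]

```text
time_s: 12.05
position: [0.4913, 0.0175, 0.1987]
tcp_rot: [[0.746, -0.666, 0.001], [-0.666, -0.746, -0.0], [0.001, -0.001, -1.0]]
force: [0.5, -0.2, -0.1]
opening: 0.002
grasp_force: 0.0
```

Emit:
jog_arm:
  delta_pos:
    - [0,0,-2.5]
    - [0,0,-4.4]
    - [0,0,-5]
    - [0,0,-5.5]
    - [0,0,-6]
    - [0,0,-6.3]
    - [0,0,-6.5]
    - [0,0,-6.5]
    - [0,0,-6.5]
  turn: [0,0,0,0,0,0,0,0,0]
  grip: [1,1,1,1,1,1,1,1,1]

```text
time_s: 13.18
position: [0.4914, 0.0166, 0.1341]
tcp_rot: [[0.745, -0.667, 0.0], [-0.667, -0.745, -0.001], [0.001, 0.0, -1.0]]
force: [-2.2, -1.3, 5.5]
opening: 0.002
grasp_force: 2.8
```

Emit:
jog_arm:
  delta_pos:
    - [0,0,3]
    - [0,0,6.5]
    - [0.8,-3.9,6.5]
    - [1.6,-7.8,6.5]
    - [2.5,-11.7,6.5]
    - [2.5,-11.7,6.5]
    - [2.5,-11.7,6.5]
  turn: [0,0,0,0,0,0,0]
  grip: [1,1,1,1,1,1,1]

```text
time_s: 14.05
position: [0.5159, -0.0998, 0.1983]
tcp_rot: [[0.745, -0.668, -0.0], [-0.668, -0.745, 0.001], [-0.0, -0.0, -1.0]]
force: [0.4, 1.1, 0.1]
opening: 0.007
grasp_force: 0.0
```

Run:
```python
from h import *
n=capture("scene")
cv2.imwrite("pics/z5.png",cv2.resize(n["color"][150:270,230:380],None,fx=5,fy=5,interpolation=cv2.INTER_CUBIC))
```

```text
(no output)
```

View pics/z5.png

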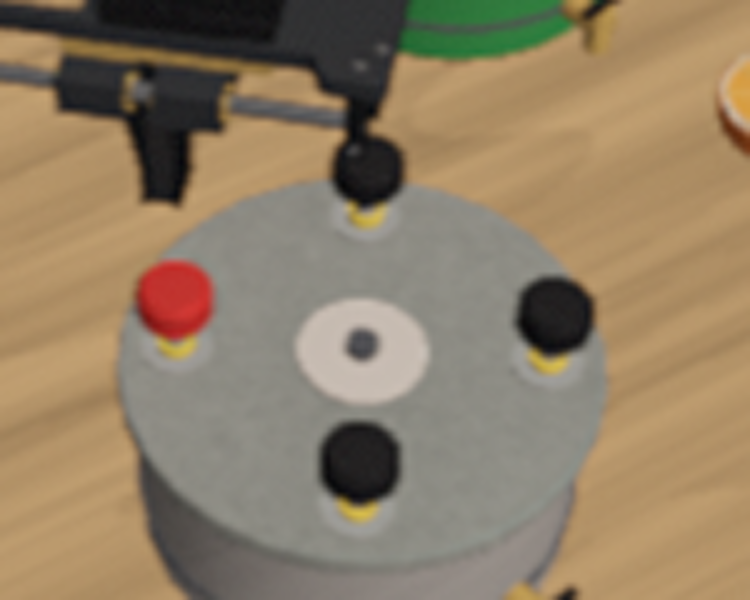

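All four are half-way, with every ring at the cover. Now the second pass, red first.

Emit:
jog_arm:
  delta_pos:
    - [0,0,-3]
    - [0,0,-5.8]
    - [0,0,-6.5]
    - [0,0,-7]
    - [0,0,-7.5]
    - [0,0,-8]
    - [0,0,-8.3]
    - [0,0,-8.6]
    - [0,0,-8.6]
    - [0,0,-8.6]
  turn: [0,0,0,0,0,0,0,0,0,0]
  grip: [1,1,1,1,1,1,1,1,1,1]

```text
time_s: 15.35
position: [0.5165, -0.0995, 0.1132]
tcp_rot: [[0.746, -0.666, 0.002], [-0.666, -0.746, -0.001], [0.002, -0.001, -1.0]]
force: [-0.0, 1.6, 3.6]
opening: 0.007
grasp_force: 1.7
```

Emit:
jog_arm:
  delta_pos:
    - [0,0,3]
    - [0,0,8.6]
    - [0,0,8.6]
    - [0,0,8.6]
  turn: [0,0,0,0]
  grip: [1,1,1,1]

```text
time_s: 15.85
position: [0.5157, -0.0996, 0.1985]
tcp_rot: [[0.745, -0.667, 0.0], [-0.667, -0.745, -0.0], [0.0, -0.0, -1.0]]
force: [-0.6, 0.1, -0.7]
opening: 0.006
grasp_force: 0.0
```

```bash
python3 -c "
from h import *
redz()"
```

```text
264.2248520710059 204.4792899408284 169
264.725 215.45 160
```

Emit:
jog_arm:
  delta_pos:
    - [3.1,4.7,0]
    - [6.2,9.4,0]
    - [9.3,14.1,0]
    - [9.3,14.1,0]
    - [9.3,14.1,-3]
    - [9.3,14.1,-5.8]
    - [9.3,14.1,-6.6]
    - [9.3,14.1,-7.3]
    - [9.3,14.1,-7.9]
    - [9.3,14.1,-8.4]
    - [9.3,14.1,-8.7]
    - [9.3,14.1,-8.7]
  turn: [0,0,0,0,0,0,0,0,0,0,0,0]
  grip: [1,1,1,1,1,1,1,1,1,1,1,1]

```text
time_s: 17.4
position: [0.6061, 0.0406, 0.1122]
tcp_rot: [[0.745, -0.667, -0.005], [-0.667, -0.745, 0.0], [-0.004, 0.004, -1.0]]
force: [-5.6, 0.1, 8.1]
opening: 0.005
grasp_force: 4.0
```

Emit:
jog_arm:
  delta_pos:
    - [0,0,0]
    - [0,0,0]
    - [0,0,3]
    - [0,0,8.7]
    - [0,0,8.7]
    - [0,0,8.7]
  turn: [0,0,0,0,0,0]
  grip: [1,1,1,1,1,1]

```text
time_s: 18.15
position: [0.6079, 0.0407, 0.1982]
tcp_rot: [[0.745, -0.668, -0.001], [-0.668, -0.745, -0.0], [-0.001, 0.001, -1.0]]
force: [0.4, -0.1, -0.9]
opening: 0.005
grasp_force: 0.0
```

Emit:
jog_arm:
  delta_pos:
    - [0.8,-3.9,0]
    - [1.6,-7.8,0]
    - [2.5,-11.7,0]
    - [2.5,-11.7,0]
    - [2.5,-11.7,-3]
    - [2.5,-11.7,-5.8]
    - [2.5,-11.7,-6.6]
    - [2.5,-11.7,-7.3]
    - [2.5,-11.7,-7.9]
    - [2.5,-11.7,-8.4]
    - [2.5,-11.7,-8.7]
    - [2.5,-11.7,-8.7]
  turn: [0,0,0,0,0,0,0,0,0,0,0,0]
  grip: [1,1,1,1,1,1,1,1,1,1,1,1]

```text
time_s: 19.65
position: [0.6312, -0.0745, 0.1123]
tcp_rot: [[0.746, -0.666, -0.005], [-0.666, -0.746, 0.001], [-0.005, 0.003, -1.0]]
force: [-4.8, 0.4, 6.4]
opening: 0.007
grasp_force: 3.8
```

Emit:
jog_arm:
  delta_pos:
    - [0,0,0]
    - [0,0,3]
    - [0,0,8.7]
    - [0,0,8.7]
    - [-4.7,3.1,8.7]
    - [-9.4,6.2,8.7]
    - [-14.2,9.3,8.7]
    - [-14.2,9.3,8.7]
    - [-14.2,9.3,8.7]
  turn: [0,0,0,0,0,0,0,0,0]
  grip: [1,1,1,1,1,1,1,1,1]

```text
time_s: 20.78
position: [0.4922, 0.0174, 0.1983]
tcp_rot: [[0.746, -0.666, 0.001], [-0.666, -0.746, -0.0], [0.001, -0.0, -1.0]]
force: [0.1, 0.7, 0.2]
opening: 0.003
grasp_force: 0.0
```

Emit:
jog_arm:
  delta_pos:
    - [0,0,-3]
    - [0,0,-5.8]
    - [0,0,-6.5]
    - [0,0,-7]
    - [0,0,-7.5]
    - [0,0,-8]
    - [0,0,-8.4]
    - [0,0,-8.7]
    - [0,0,-8.7]
    - [0,0,-8.7]
  turn: [0,0,0,0,0,0,0,0,0,0]
  grip: [1,1,1,1,1,1,1,1,1,1]

```text
time_s: 22.02
position: [0.4918, 0.0166, 0.1122]
tcp_rot: [[0.745, -0.667, -0.001], [-0.667, -0.745, -0.0], [-0.001, 0.001, -1.0]]
force: [-2.8, -1.3, 4.9]
opening: 0.008
grasp_force: 2.8
```

Emit:
jog_arm:
  delta_pos:
    - [0,0,3]
    - [0,0,8.7]
    - [0,0,12]
    - [0,0,12]
    - [0,0,12]
  turn: [0,0,0,0,0]
  grip: [1,1,1,1,1]

```text
time_s: 22.65
position: [0.4917, 0.017, 0.2311]
tcp_rot: [[0.745, -0.667, -0.001], [-0.667, -0.745, 0.0], [-0.0, 0.0, -1.0]]
force: [-0.2, -0.1, -0.4]
opening: 0.006
grasp_force: 0.0
```

Run:
```python
from h import *
n=capture("scene")
cv2.imwrite("pics/z6.png",cv2.resize(n["color"][150:270,230:380],None,fx=5,fy=5,interpolation=cv2.INTER_CUBIC))
```

```text
(no output)
```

View pics/z6.png

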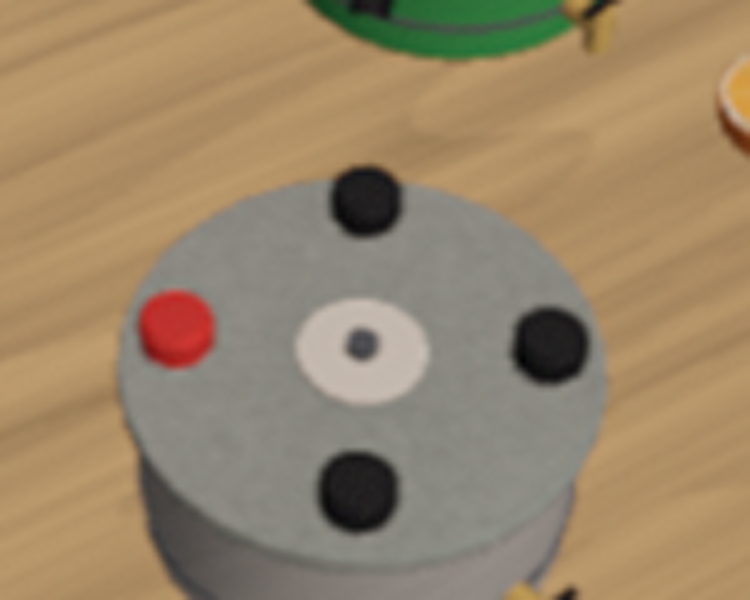

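All four caps sit on the cover and the arm is clear, so I'm handing in.

```bash
python3 -c "
from rig import *
print(hand_in())"
```

```text
the job is handed in; nothing more can be done
None
```

All four knobs were pushed half-way and then fully home in crisscross order, and I handed the job in at about 23 s of the 58 s allowed; the hand-in returned no verdict, but the last picture shows all four caps down on the cover with the arm clear.

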